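# Third hand for a desk organiser

## Task

Finish the row of pots on the desk organiser's base: stand the medium pot behind the tall one in the channel, and the short one behind that, so that the row steps down going away from the sprung stop. Then push the row along the channel, pots touching and upright on the base, until the stop is pressed in about half of its 30 mm travel (about 10 newtons), and keep pressing on the short pot: finish while holding it so, steadily, for a colleague who will screw the pots down. Never bottom the stop out, and leave the other things on the desk alone.

Things in the scene. Friction and masses are not known exactly. Their poses are not given: they have to be found in the camera images.
- base: wooden organiser base fixed to the desk, 300 x 72 mm. Origin: centre of its underside; x runs along the channel to the sprung stop (roughly to the robot's left), y across, z up. Floor 12 above the desk; rails on both long edges, 6 thick, 6 high above the floor, leave a channel 60 wide, open at x = -150. A fixed end block fills x 128 to 150, 67 high. The row is pushed along +x.
- stop_face (a point): centre of the pressing face of the sprung stop, an upright aluminium plate (56 wide, 46 high, 12 thick, lower edge 2 mm above the channel floor) in front of the end block. Unpressed it lies at x = 80, y = 0, z = 37 mm in the base's frame; it moves along base +x as it is pressed. Axes parallel to the base's.
- stop (a joint): how far the sprung stop is pressed in, in m: 0 = free, 0.030 = bottomed out. It is a plain spring of 660 N/m without preload, so 0.015 is about 10 N.
- tall_pot: square open-topped pot of plain plywood, 50 x 50 outside, walls 5 thick, 85 mm tall (the tallest of the three), 160 g give or take a third. Origin: centre of its underside; z up, x and y square to its sides. At the start it already stands loose in the channel, near the stop but 8 to 33 mm short of it.
- medium_pot: square open-topped pot of plain plywood, 50 x 50 outside, walls 5 thick, 65 mm tall (the middle one of the three), 130 g give or take a third. Origin: centre of its underside; z up, x and y square to its sides. At the start it stands on the desk to the right of the base.
- short_pot: square open-topped pot of plain plywood, 50 x 50 outside, walls 5 thick, 50 mm tall (the shortest of the three), 110 g give or take a third. Origin: centre of its underside; z up, x and y square to its sides. At the start it stands on the desk to the right of the base; medium and short may have changed places.
- mug: bystander: blue ceramic mug, 92 tall, 80 across, with a handle (mm). Origin: centre of its underside. Must be left where it is.
- tape: bystander: roll of tape lying flat, 72 across, 20 tall (mm). Origin: centre of its underside. Must be left where it is.
- calculator: bystander: desk calculator, 150 x 85 x 12 (mm). Origin: centre of its underside. Must be left where it is.
- mouse: bystander: black computer mouse, 100 x 58 x 34 (mm). Origin: centre of its underside. Must be left where it is.
- stapler: bystander: stapler, 130 long, 34 wide, about 60 tall (mm). Origin: centre of its underside. Must be left where it is.
There are look-alikes about, which are no part of the job. Leave any green look-alike of the tall_pot alone. What is shaped like the short_pot but blue is not meant.

How it is judged:
At the end, for the whole second after the job is handed in: Pots upright and square (7 deg) on the base, within 9 mm of the channel's centre line, tall, medium, short from the stop, each touching the next (over 3 N); the tall one presses the stop with 6 to 14 N (9 to 21 mm in); all still; the robot still pressing on the short pot (y of tall_pot in the frame of base between -0.009 and 0.009 m and z of tall_pot in the frame of base between 0.008 and 0.018 m and angle between each of tall_pot, medium_pot, short_pot's own z axis and vertical below 0.12 rad and (angle between the x axis of tall_pot and the x axis of base, either way round below 0.12 rad or angle between the x axis of tall_pot and the y axis of base, either way round below 0.12 rad) and linear speed of each of tall_pot, medium_pot, short_pot below 0.02 m/s and y of medium_pot in the frame of base between -0.009 and 0.009 m and z of medium_pot in the frame of base between 0.008 and 0.018 m and (angle between the x axis of medium_pot and the x axis of base, either way round below 0.12 rad or angle between the x axis of medium_pot and the y axis of base, either way round below 0.12 rad) and y of short_pot in the frame of base between -0.009 and 0.009 m and z of short_pot in the frame of base between 0.008 and 0.018 m and (angle between the x axis of short_pot and the x axis of base, either way round below 0.12 rad or angle between the x axis of short_pot and the y axis of base, either way round below 0.12 rad) and x of tall_pot in the frame of stop_face between -0.033 and -0.019 m and x of medium_pot in the frame of stop_face between -0.083 and -0.069 m and x of short_pot in the frame of stop_face between -0.133 and -0.119 m and contact force between tall_pot and medium_pot above 3 N and contact force between medium_pot and short_pot above 3 N and contact force between tall_pot and stop between 6 and 14 N and value of joint stop between 0.009 and 0.0212 m and (contact force between short_pot and the fingers above 2 N or contact force between short_pot and the arm above 2 N)); the arm keeps its last pose, push and grip.
It fails at once if the sprung stop is bottomed out (pressed in more than 28 mm) (value of joint stop above 0.028 m).
It fails at once if a bystander is moved more than 25 mm (distance of any of mug, tape, calculator, mouse, stapler from where it was at the start of the episode above 0.025 m).
It also fails if it takes over 54 s, if anything falls off the work surface, if the arm or the gripper's body presses on something with over 40 N, if the wrist force passes 120 N, or if a joint passes its speed limit or range.

## Robot

A 6-joint arm with a two-finger parallel gripper is mounted at the origin on the work surface. World frame = base frame: x ahead of the robot, y to its left, z up, the work surface at z = 0. Lengths are in m, angles in rad, forces in N, time in s.
With the tool pointing down it reaches from about 0.325 to 0.9 m from the base axis. Payload 6.1 kg.
Tool frame: the origin (TCP) lies at the very end of the fingers, on their centre line; the grasp point (between the pads) lies 19 mm behind it (hold_point_z is the distance from the TCP to the grasp point, in m); z points along the fingers, y is the direction in which the jaws open and shut (so a half turn about z gives the same grasp; the last joint's range is limited). The gripper opens to 85 mm and grips with 20 to 120 N. Pads are 22 mm wide; open, the fingers measure 114 mm over their backs; the gripper's body (76 mm by 85 mm) begins 54 mm behind the grasp point. The pads swing forward as they close: fully open they stand 13 mm farther back than shut.
Start: joints at [-1.375, 0.22, 1.526, -0, 1.395, -0.126], TCP at [0.198, -0.593, 0.231] pointing down, gripper open.
Joint ranges: [-2.98, 2.98], [-0.91, 2.08], [0.09, 2.57], [-1.24, 4.39], [0.2, 2.65], [-2.68, 2.68]. Speed limits (rad/s): [2.57, 2.57, 3.01, 3.14, 3.14, 3.14].

## Interface

Orientations are given as a unit quaternion [x, y, z, w].
In Python, from cell import sense, grab_frame, camera_model, hand_in, regions_of, place_of, hold_point_z gives the robot as it stands.
- The arm moves only by the shell command python3 -m handwheel 'ROWS' [OPENING] [FORCE]. ROWS is JSON, a list of rows, each a list of 2 entries, a list of its own where there are three numbers: the shift along the tool's x, y, z in units of 25 mm (1.0 is 25 mm), then the turn, a rotation vector about the tool's x, y, z in units of 10 degrees (1.0 is 10 degrees). A call has 1 to 12 rows; each row shifts and turns the pose as measured when the row begins, along the tool's axes as they then stand; what a row does not reach is not made up. A row lasts 1/8 s, in which the tool goes at most 62.5 mm and 10.7 degrees, less where a joint would pass 70% of its speed; a pose out of reach is approached as far as the arm can. A call is refused whole if a number of a shift passes 1 or a number of a turn 1, either way. A call with a gripper value outside its range is refused whole. OPENING is the opening in per cent of the stroke, from 0 (shut) to 100 (fully open), set as the call begins (- or left out, the last holds). The fingers move at their own pace and stop on an object; FORCE is the grip in N (left out, the last holds). Time passes only in rows, so rows that do not move let the fingers close. It gives the time, the measured TCP pose, the force and the opening at its end, in the units of the state.
- sense(): the state, without advancing time (a new reading comes with each control period).
- grab_frame(name): name is "side" or "top"; returns the picture (480x640x3 uint8, red, green, blue); there is no depth.
- camera_model(name): a dict with "K" (3x3 intrinsics, pixels), "xyz" and "attitude" of the camera in the world. Camera axes: x right, y down, z forward; pixel columns grow to the right and rows downward; lengths in m; the calibration is good to about 2 mm. A picture is of the moment at which its call begins. camera_model takes no time and is no camera call.
- hand_in(): hands the job in, once; it reports no verdict.
Trained networks look in the newest picture that a camera, given by its name, has taken for a name from the list of things; names that differ only in an ending like _2 or _b are one class to them, and where a whole thing is asked for, a point or a joint stands for the part that bears it (a point fixed in the world has none). Each returns a list of dicts, best first, with "p" (0 to 1); they miss things now and then, are a little off and sometimes report something else, mostly with a low value. They report only what shows in the picture. A call takes as long as a camera call. They do not tell look-alikes from the thing itself.
- regions_of(camera, label): "region" (480x640 bool, what is visible of it) and "point" ([column, row] in pixels, amid what is visible of it).
- place_of(camera, label): "point" ([column, row] in pixels: a listed point, or the origin of a listed thing).
The state is a dict: "t": time; "qpos": joint angles; "joint_vel": joint speeds; "joint_torque": joint torques, N m; "ee_pos": TCP position; "eef_rot": TCP orientation; "contact_force": force on the tool from outside, world axes, zero at the start; "moment": the same for the moment, N m; "finger_gap": finger opening in m.
Only numpy, scipy, OpenCV 4.12 (cv2) and the standard library are available. Lean on these libraries where they do the work, as an engineer would, in place of code of your own. Each camera call takes 0.05 s, during which the arm holds its last target.

## Working session

There is one attempt and no reset: what is moved stays moved. The work goes in short steps, Python scripts to look and compute and a shell command to move; the robot and the scene stay as the last step left them, time stands still between calls to the robot, and variables do not carry over. Pictures are saved under pics/ and viewed, and the job is handed in when it is done.

```bash
ls; mkdir -p pics
python3 - <<'E'
from cell import *
import cv2,json
for n in ("side","top"):
    im=grab_frame(n); cv2.imwrite(f"pics/{n}0.png",im[:,:,::-1])
    c=camera_model(n); print(n,c)
s=sense(); print(s); print(hold_point_z)
E
```

```text
pics
side {'K': array([[469.83940898,   0.        , 315.7347676 ],
       [  0.        , 469.83940898, 237.66936168],
       [  0.        ,   0.        ,   1.        ]]), 'xyz': array([ 0.54971371, -0.85543559,  0.73302046]), 'attitude': array([ 0.91670099, -0.04073834,  0.01088023, -0.3973428 ])}
top {'K': array([[502.74437626,   0.        , 311.98106653],
       [  0.        , 502.74437626, 252.88238822],
       [  0.        ,   0.        ,   1.        ]]), 'xyz': array([ 0.36897564, -0.13123419,  1.09018163]), 'attitude': array([ 0.71525949, -0.69141618,  0.07132246, -0.07253026])}
{'t': 0.1, 'qpos': array([-1.37508820e+00,  2.21162700e-01,  1.52749158e+00,  3.30267734e-06,
        1.39467417e+00, -1.26107904e-01]), 'joint_vel': array([ 0.00182352, -0.00302527, -0.00274269,  0.00124848,  0.00087112,
        0.00154203]), 'joint_torque': array([ 1.18615346e-03, -4.98245001e+01, -3.90544403e+01, -3.59155656e-04,
        5.70777396e-03,  3.03136562e-05]), 'ee_pos': array([ 0.19756932, -0.59238901,  0.23030177]), 'eef_rot': array([ 9.87081887e-01,  1.60214214e-01, -2.85723119e-05, -8.67429538e-04]), 'contact_force': array([-0.36155542,  0.54965131, -1.26201347]), 'moment': array([0.02894699, 0.00198887, 0.00129546]), 'finger_gap': 0.0855403363709785}
0.0187
```

View pics/side0.png

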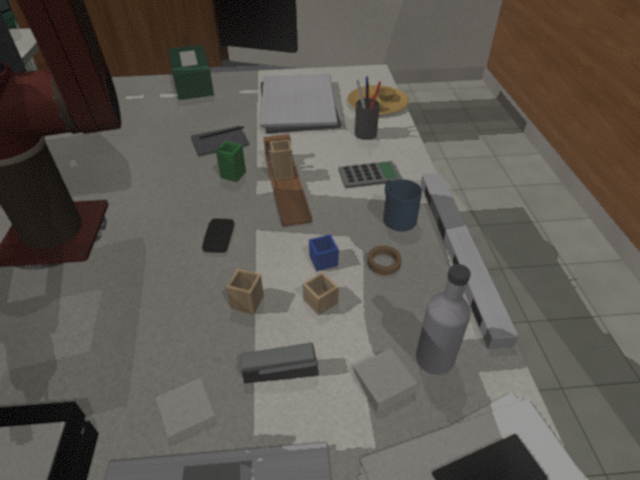

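View pics/top0.png

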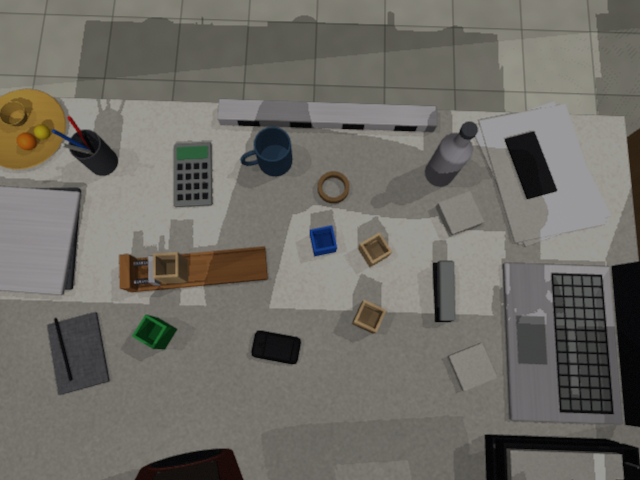

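The side view shows the base running away from the camera, from (292,215) to (275,140), with the tall pot at (282,160). The taller loose wooden pot (medium) is at (246,290) and the short one at (320,293). The decoys are blue at (323,252) and green at (231,160). In the top view the base spans (125,272) to (267,264), with medium at (368,317) and short at (375,250).

```bash
cat > h.py <<'E'
from cell import *
import cv2, numpy as np
from scipy.spatial.transform import Rotation as R
def P(cam,X):
    c=camera_model(cam); X=np.atleast_2d(X)
    r=R.from_quat(c["attitude"]).as_matrix()
    Y=(X-c["xyz"])@r; p=Y@np.asarray(c["K"]).T
    return p[:,:2]/p[:,2:]
def ray(cam,uv,z):
    c=camera_model(cam); r=R.from_quat(c["attitude"]).as_matrix()
    d=r@np.linalg.solve(c["K"],[uv[0],uv[1],1.]); o=np.asarray(c["xyz"])
    return o+d*(z-o[2])/d[2]
E
python3 - <<'E'
from h import *
print("tcp proj",P("side",sense()["ee_pos"]),P("top",sense()["ee_pos"]))
for cam in ("top","side"):
    grab_frame(cam)
    for l,z in (("base",0),("tall_pot",.012),("medium_pot",0),("short_pot",0),("stop_face",.037+0)):
        for d in place_of(cam,l)[:4]:
            print(cam,l,round(d["p"],2),np.round(d["point"],1),ray(cam,d["point"],z).round(4))
np.save("regs.npy",0)
for cam in ("top","side"):
    for l in ("base","tall_pot","medium_pot","short_pot"):
        rs=regions_of(cam,l)
        for i,d in enumerate(rs[:4]):
            m=d["region"].astype(np.uint8)
            cs,_=cv2.findContours(m,0,2); c=max(cs,key=cv2.contourArea)
            print(cam,l,round(d["p"],2),np.round(d["point"]),m.sum(),cv2.minAreaRect(c))
            np.save(f"reg_{cam}_{l}_{i}.npy",m)
E
```

```text
tcp proj [[-17.50426037 429.31690102]] [[595.26820451 475.93616494]]
top base 0.64 [198.7 270. ] [0.5473 0.122  0.    ]
top base 0.34 [153.8 268.8] [0.5466 0.2209 0.    ]
top tall_pot 0.66 [175.3 271.8] [0.5397 0.1697 0.012 ]
top tall_pot 0.66 [163.6 330.3] [0.4134 0.1833 0.012 ]
top medium_pot 0.74 [155.7 265.7] [0.5537 0.2174 0.    ]
top medium_pot 0.62 [366.4 320. ] [ 0.4506 -0.2477  0.    ]
top medium_pot 0.34 [278.7 346.8] [ 0.3875 -0.0615  0.    ]
top short_pot 0.89 [320.2 242. ] [ 0.6195 -0.143   0.    ]
top stop_face 0.46 [154.  269.6] [0.5389 0.2083 0.037 ]
side base 0.9 [290.5 184. ] [0.5575 0.1339 0.    ]
side tall_pot 0.96 [283.4 171. ] [0.5412 0.1769 0.012 ]
side tall_pot 0.95 [239.6 176.1] [0.4262 0.1655 0.012 ]
side tall_pot 0.28 [399.9 221.3] [ 0.8041 -0.0519  0.012 ]
side tall_pot 0.23 [368.5 176.3] [0.7609 0.1308 0.012 ]
side medium_pot 0.69 [248.1 301.3] [ 0.4558 -0.2478  0.    ]
side medium_pot 0.16 [286.5 185.1] [0.5469 0.1302 0.    ]
side short_pot 0.91 [322.3 256.7] [ 0.615  -0.1377  0.    ]
side short_pot 0.55 [320.5 301.1] [ 0.5998 -0.2608  0.    ]
side stop_
[... 1052 characters left out ...]
474121094)
side tall_pot 0.66 [284. 158.] 810 ((281.70904541015625, 159.7991943359375), (39.9262580871582, 21.185365676879883), 84.80557250976562)
side medium_pot 0.97 [244. 289.] 1317 ((244.16981506347656, 290.4056091308594), (37.91151428222656, 41.34552001953125), 15.945395469665527)
side short_pot 0.58 [324. 249.] 850 ((323.35296630859375, 251.91180419921875), (32.49977111816406, 29.346811294555664), 75.96376037597656)
side short_pot 0.57 [290. 190.] 2013 ((284.80572509765625, 179.801025390625), (96.60491943359375, 32.43479919433594), 73.44293212890625)
side short_pot 0.56 [320. 294.] 1118 ((319.9157409667969, 292.86517333984375), (36.35792922973633, 36.251930236816406), 57.9946174621582)
```

Run:
```python
import cv2
t=cv2.imread("pics/top0.png"); s=cv2.imread("pics/side0.png")
cv2.imwrite("pics/z1.png",cv2.resize(t[200:340,100:280],None,fx=4,fy=4,interpolation=2))
cv2.imwrite("pics/z2.png",cv2.resize(t[210:350,300:440],None,fx=4,fy=4,interpolation=2))
cv2.imwrite("pics/z3.png",cv2.resize(s[120:320,200:350],None,fx=3,fy=3,interpolation=2))
```

```text
(no output)
```

View pics/z1.png

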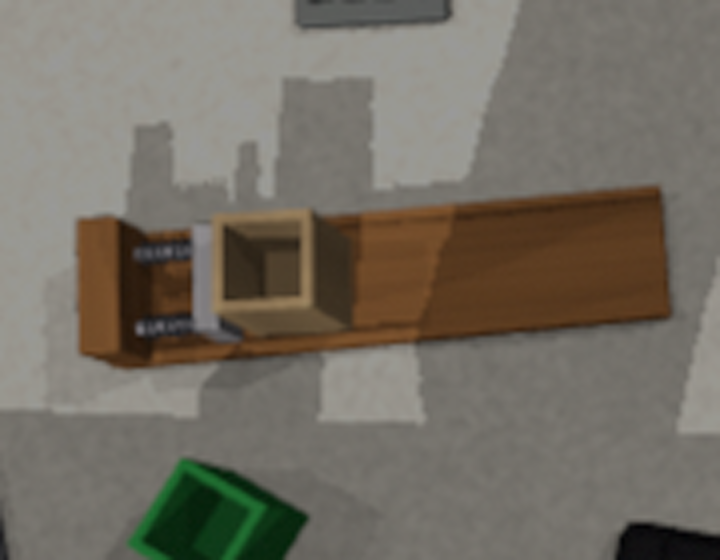

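View pics/z2.png

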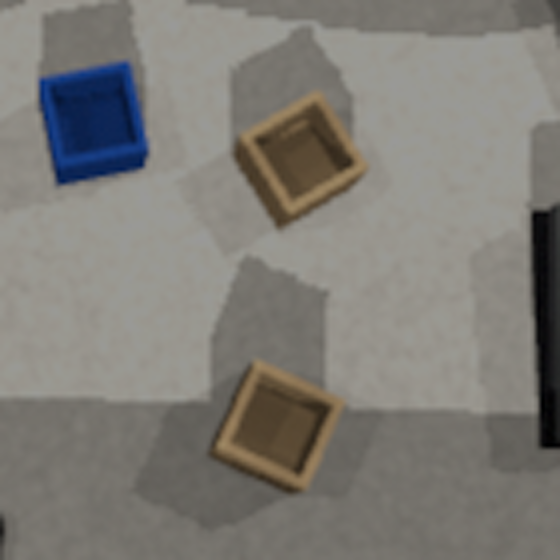

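View pics/z3.png

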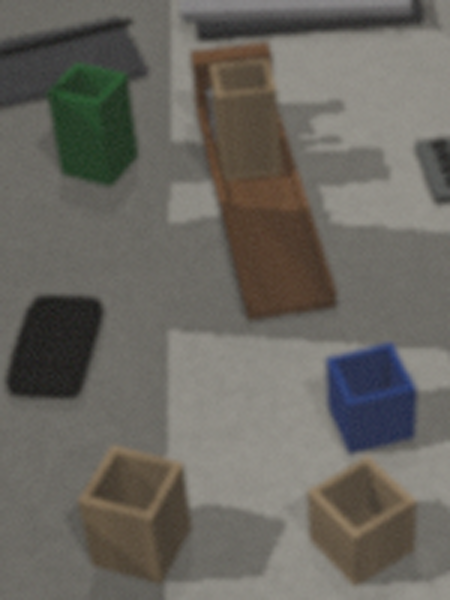

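```bash
cat > fit.py <<'E'
from h import *
from scipy.optimize import minimize
def box(x0,x1,y0,y1,z0,z1): return np.array([[x,y,z] for x in(x0,x1) for y in(y0,y1) for z in(z0,z1)])
S=4
def sil(cam,parts,p):
    m=np.zeros((480*S,640*S),np.uint8); r=R.from_euler('z',p[2]).as_matrix()
    for b in parts:
        q=P(cam,b@r.T+[p[0],p[1],0]); h=cv2.convexHull(((q+.5)*S).astype(np.float32)).astype(np.int32)
        cv2.fillConvexPoly(m,h,1)
    return cv2.resize(m.astype(np.float32),(640,480),interpolation=cv2.INTER_AREA)
def fit(parts,masks,p0,ign={}):
    def cost(p):
        c=0
        for cam,m in masks.items():
            s=sil(cam,parts,p); w=1-ign.get(cam,np.zeros((480,640)))
            c+=(np.abs(s-m)*w).sum()/(m*w).sum()
        return c/len(masks)
    best=None
    for dy in (-.5,0,.5):
        st=np.array([p0[0],p0[1],p0[2]+dy]); sim=np.array([st,st+[.01,0,0],st+[0,.01,0],st+[0,0,.2]])
        r=minimize(cost,st,method="Nelder-Mead",options=dict(initial_simplex=sim,xatol=1e-4,fatol=1e-4,maxiter=150))
        if best is None or r.fun<best.fun: best=r
    return best.x,best.fun
def pot(h,z=0): return [box(-.025,.025,-.025,.025,z,z+h)]
E
python3 - <<'E'
from fit import *
L=lambda n:np.load(f"reg_{n}.npy").astype(float)
for nm,h,t,s,p0 in (("medium",.065,"top_medium_pot_0","side_medium_pot_0",(.453,-.248,1.)),("short",.05,"top_short_pot_1","side_short_pot_2",(.60,-.26,.5)),("tall",.085,"top_tall_pot_1","side_tall_pot_1",(.541,.175,0.05))):
    z=.012 if nm=="tall" else 0
    T,Sd=L(t),L(s)
    for mk in ({"top":T,"side":Sd},{"top":T},{"side":Sd}):
        print(nm,list(mk),fit(pot(h,z),mk,p0))
bt,bs=L("top_base_0"),L("side_base_0"); 
ig={"top":cv2.dilate(L("top_tall_pot_1"),np.ones((3,3))),"side":cv2.dilate(L("side_tall_pot_1"),np.ones((3,3)))}
# ignore stop area: everything x 68..128 above floor
for eh in (.067,.079):
  parts=[box(-.15,.15,-.036,.036,0,.018),box(.128,.15,-.036,.036,0,eh)]
  for mk in ({"top":bt,"side":bs},{"top":bt},{"side":bs}):
    print("base",eh,list(mk),fit(parts,mk,(.55,.125,1.65),ig))
for n,z in (((265,246.75),.018),((267.5,279.5),.018),((119.5,254.5),.067),((120,288),.067)): print(ray("top",n,z).round(4))
E
```

```text
medium ['top', 'side'] (array([ 0.45458393, -0.2460326 ,  1.16751896]), np.float64(0.07341297818592395))
medium ['top'] (array([ 0.45578971, -0.24530274,  1.16013327]), np.float64(0.046853625170998635))
medium ['side'] (array([ 0.45332178, -0.24810539,  1.18589988]), np.float64(0.03208048595292331))
short ['top', 'side'] (array([ 0.59988511, -0.25991783,  0.58862424]), np.float64(0.07464267727771104))
short ['top'] (array([ 0.60133045, -0.2592064 ,  0.56206784]), np.float64(0.05700146627565982))
short ['side'] (array([ 0.59848381, -0.26148919,  0.53684019]), np.float64(0.03477191413237925))
tall ['top', 'side'] (array([0.53934136, 0.1689005 , 0.07783803]), np.float64(0.0681022579597141))
tall ['top'] (array([0.54104233, 0.16968617, 0.1027015 ]), np.float64(0.033503898635477584))Traceback (most recent call last):
  File "<stdin>", line 7, in <module>
  File "fit.py", line 21, in fit
    r=minimize(cost,st,method="Nelder-Mead",options=dict(initial_simplex=sim,xatol=1e-4,fatol=1e-4,maxiter=150))
    res = _minimize_neldermead(fun, x0, args, callback, bounds=bounds,
                               **options)
    fxcc = func(xcc)
    fx = function(np.copy(x), *(wrapper_args + args))
  File "fit.py", line 15, in cost
    s=sil(cam,parts,p); w=1-ign.get(cam,np.zeros((480,640)))
  File "fit.py", line 8, in sil
    q=P(cam,b@r.T+[p[0],p[1],0]); h=cv2.convexHull(((q+.5)*S).astype(np.float32)).astype(np.int32)
  File "h.py", line 5, in P
    c=camera_model(cam); X=np.atleast_2d(X)
ValueError: time passes only in moves, steps and waits
```

```bash
cat > h.py <<'E'
from cell import *
import cv2, numpy as np
from scipy.spatial.transform import Rotation as R
C={n:camera_model(n) for n in ("side","top")}
def P(cam,X):
    c=C[cam]; X=np.atleast_2d(X)
    r=R.from_quat(c["attitude"]).as_matrix()
    Y=(X-c["xyz"])@r; p=Y@np.asarray(c["K"]).T
    return p[:,:2]/p[:,2:]
def ray(cam,uv,z):
    c=C[cam]; r=R.from_quat(c["attitude"]).as_matrix()
    d=r@np.linalg.solve(c["K"],[uv[0],uv[1],1.]); o=np.asarray(c["xyz"])
    return o+d*(z-o[2])/d[2]
E
python3 - <<'E'
from fit import *
L=lambda n:np.load(f"reg_{n}.npy").astype(float)
T,Sd=L("top_tall_pot_1"),L("side_tall_pot_1")
for mk in ({"top":T},{"side":Sd}): print("tall",list(mk),fit(pot(.085,.012),mk,(.541,.17,0.05)))
bt,bs=L("top_base_0"),L("side_base_0"); 
ig={"top":cv2.dilate(T,np.ones((3,3))),"side":cv2.dilate(Sd,np.ones((3,3)))}
parts=[box(-.15,.15,-.036,.036,0,.018),box(.128,.15,-.036,.036,0,.067)]
for mk in ({"top":bt,"side":bs},{"top":bt},{"side":bs}):
    print("base",list(mk),fit(parts,mk,(.55,.125,1.65),ig))
for n,z in (((265,246.75),.018),((267.5,279.5),.018),((119.5,254.5),.067),((120,288),.067)): print(ray("top",n,z).round(4))
print(sense()['t'])
E
```

```text
tall ['top'] (array([0.54081131, 0.1696635 , 0.09305983]), np.float64(0.03167641325536062))
tall ['side'] (array([0.53797699, 0.16705596, 0.08297862]), np.float64(0.04359567901234568))
base ['top', 'side'] (array([0.54710271, 0.12364744, 1.70177552]), np.float64(0.06950009784537109))
base ['top'] (array([0.54891813, 0.12330632, 1.70492411]), np.float64(0.04109609430816861))
base ['side'] (array([0.54576347, 0.12385027, 1.69824807]), np.float64(0.06000298151460942))
[ 0.6007 -0.0227  0.018 ]
[ 0.5287 -0.0318  0.018 ]
[0.5633 0.2733 0.067 ]
[0.4936 0.2645 0.067 ]
1.1
```

Base is at about (0.547, 0.1225) with yaw 1.698. The tall pot is about 8 mm short of the stop. Medium is at (0.4545, -0.246) and short at (0.600, -0.260). Next I'll write a planner that prints the row numbers.

```bash
cat > plan.py <<'E'
import sys
from h import *
B=np.array([.547,.1225]);BY=1.698
def b2w(x,y): return B+np.array([[np.cos(BY),-np.sin(BY)],[np.sin(BY),np.cos(BY)]])@[x,y]
def w2b(p): return np.array([[np.cos(BY),np.sin(BY)],[-np.sin(BY),np.cos(BY)]])@(np.asarray(p)[:2]-B)
def tool(ydeg):
    y=np.array([np.cos(np.radians(ydeg)),np.sin(np.radians(ydeg)),0]);z=np.array([0,0,-1.]);x=np.cross(y,z)
    return R.from_matrix(np.c_[x,y,z])
def st():
    s=sense();r=R.from_quat(s["eef_rot"]);y=r.as_matrix()[:,1]
    print("t%.2f pos"%s["t"],s["ee_pos"].round(4),"ydeg %.1f tilt %.2f"%(np.degrees(np.arctan2(y[1],y[0])),np.degrees(np.arccos(-r.as_matrix()[2,2]))),"F",s["contact_force"].round(1),"gap %.4f"%s["finger_gap"],"base",w2b(s["ee_pos"]).round(4))
    return s
def go(pos,ydeg):
    s=st();p=s["ee_pos"];r=R.from_quat(s["eef_rot"]);T=tool(ydeg);pos=np.asarray(pos,float)
    rv=(r.inv()*T).as_rotvec(); 
    n=int(max(1,np.ceil(np.degrees(np.abs(rv).max())/9.5)))
    while True:
        rows=[];q=r;ok=True
        for i in range(n):
            d=q.inv().apply((pos-p)/n)/.025; rows.append([[round(float(v),2) for v in d],[round(float(v),2) for v in np.degrees(rv)/n/10]])
            ok&=np.abs(d).max()<=.98; q=q*R.from_rotvec(rv/n)
        if ok:break
        n+=1
    print(n)
    import json
    print("flat",json.dumps(rows))
    s0=R.as_matrix(T).T@(pos-p)/.025; print("total in final axes",s0.round(2),"turn",(np.degrees(rv)/10).round(2))
if __name__=="__main__":
    a=[float(v) for v in sys.argv[1:]]; go(a[:3],a[3]) if len(a)==4 else st()
E
python3 plan.py .4545 -.246 .15 -23.1; python3 -c "
from plan import *
for x in (-.02,-.08):print(b2w(x,0))"
```

```text
t1.10 pos [ 0.1977 -0.5929  0.2313] ydeg -71.6 tilt 0.00 F [ 0.1 -0.2  0.4] gap 0.0856 base [-0.6653  0.4373]
18
flat [[[0.79, -0.55, 0.18], [0.0, -0.0, -0.27]], [[0.81, -0.51, 0.18], [0.0, -0.0, -0.27]], [[0.83, -0.47, 0.18], [0.0, -0.0, -0.27]], [[0.85, -0.44, 0.18], [0.0, -0.0, -0.27]], [[0.87, -0.39, 0.18], [0.0, -0.0, -0.27]], [[0.89, -0.35, 0.18], [0.0, -0.0, -0.27]], [[0.91, -0.31, 0.18], [0.0, -0.0, -0.27]], [[0.92, -0.27, 0.18], [0.0, -0.0, -0.27]], [[0.93, -0.22, 0.18], [0.0, -0.0, -0.27]], [[0.94, -0.18, 0.18], [0.0, -0.0, -0.27]], [[0.95, -0.14, 0.18], [0.0, -0.0, -0.27]], [[0.95, -0.09, 0.18], [0.0, -0.0, -0.27]], [[0.96, -0.05, 0.18], [0.0, -0.0, -0.27]], [[0.96, -0.0, 0.18], [0.0, -0.0, -0.27]], [[0.96, 0.04, 0.18], [0.0, -0.0, -0.27]], [[0.96, 0.09, 0.18], [0.0, -0.0, -0.27]], [[0.95, 0.13, 0.18], [0.0, -0.0, -0.27]], [[0.94, 0.18, 0.18], [0.0, -0.0, -0.27]]]
total in final axes [16.79  4.    3.25] turn [ 0.   -0.   -4.85]
[0.54953722 0.10266159]
[0.55714887 0.04314636]
```

```bash
python3 -m handwheel '[[[0.8,-0.5,0],[0,0,-0.4]],[[0.8,-0.5,0],[0,0,-0.4]],[[0.85,-0.45,0],[0,0,-0.4]],[[0.85,-0.4,0],[0,0,-0.4]],[[0.9,-0.3,0],[0,0,-0.4]],[[0.9,-0.3,0],[0,0,-0.4]],[[0.95,-0.2,0],[0,0,-0.4]],[[0.95,-0.1,0],[0,0,-0.4]],[[0.95,0,0],[0,0,-0.4]],[[0.95,0,0],[0,0,-0.4]],[[0.95,0,0],[0,0,-0.4]],[[0.95,0,0],[0,0,-0.4]]]' 100 40; python3 plan.py .4545 -.246 .13 -23.1
```

```text
t: 2.6
ee_pos: [0.3647, -0.3479, 0.2316]
eef_rot: [0.826, 0.564, -0.0, 0.001]
contact_force: [-0.0, -0.1, -0.0]
finger_gap: 0.0851
t2.60 pos [ 0.3647 -0.3479  0.2316] ydeg -21.4 tilt 0.11 F [-0.  -0.1 -0. ] gap 0.0851 base [-0.4435  0.2406]
6
flat [[[0.85, 0.31, 0.68], [0.0, 0.0, 0.03]], [[0.85, 0.31, 0.68], [0.0, 0.0, 0.03]], [[0.85, 0.3, 0.68], [0.0, 0.0, 0.03]], [[0.86, 0.3, 0.68], [0.0, 0.0, 0.03]], [[0.86, 0.29, 0.68], [0.0, 0.0, 0.03]], [[0.86, 0.29, 0.68], [0.0, 0.0, 0.03]]]
total in final axes [5.16 1.71 4.06] turn [0.01 0.01 0.17]
```

```bash
python3 -m handwheel '[[[0.85,0.3,0.68],[0,0,0]],[[0.85,0.3,0.68],[0,0,0]],[[0.85,0.3,0.68],[0,0,0]],[[0.85,0.3,0.68],[0,0,0]],[[0.85,0.3,0.68],[0,0,0.1]],[[0.85,0.3,0.68],[0,0,0.07]],[[0,0,0],[0,0,0]]]'; python3 plan.py .4545 -.246 .09 -23.1;  python3 - <<'E'
from h import *
for n in ("side","top"): cv2.imwrite(f"pics/{n}1.png",grab_frame(n)[:,:,::-1])
a=cv2.imread("pics/side1.png")[160:340,150:400];b=cv2.imread("pics/top1.png")[180:400,280:500]
cv2.imwrite("pics/c1.png",np.hstack([cv2.resize(a,(400,400)),cv2.resize(b,(400,400))]))
E
```

```text
t: 3.48
ee_pos: [0.4573, -0.2368, 0.1281]
eef_rot: [0.83, 0.558, 0.0, 0.003]
contact_force: [-0.8, -0.7, 0.5]
finger_gap: 0.0855
t3.48 pos [ 0.4573 -0.2368  0.1281] ydeg -22.1 tilt 0.32 F [-0.8 -0.7  0.5] gap 0.0855 base [-0.345   0.1346]
2
flat [[[-0.19, 0.01, 0.76], [0.01, 0.01, 0.05]], [[-0.19, 0.02, 0.76], [0.01, 0.01, 0.05]]]
total in final axes [-0.38  0.04  1.52] turn [0.03 0.02 0.1 ]
```

View pics/c1.png

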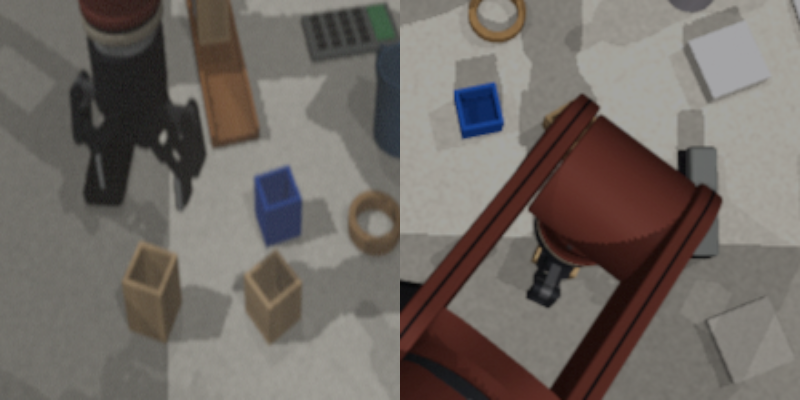

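In the left half the open fingers hang behind and above the medium pot, which sits at about (150,290) in this crop. In the right half the arm covers the pot. I'll correct the position and descend.

```bash
python3 -m handwheel '[[[-0.19,0.02,0.6],[0,0,0.05]],[[-0.19,0.02,0.6],[0,0,0.05]],[[0,0,0],[0,0,0]]]'; python3 plan.py .4545 -.246 .032 -23.1
```

```text
t: 3.95
ee_pos: [0.4546, -0.2508, 0.0992]
eef_rot: [0.836, 0.549, 0.001, 0.006]
contact_force: [0.6, 0.0, 0.6]
finger_gap: 0.085
t3.95 pos [ 0.4546 -0.2508  0.0992] ydeg -23.4 tilt 0.65 F [0.6 0.  0.6] gap 0.0850 base [-0.3585  0.139 ]
3
flat [[[0.06, -0.04, 0.9], [0.02, 0.01, -0.01]], [[0.06, -0.03, 0.9], [0.02, 0.01, -0.01]], [[0.06, -0.03, 0.9], [0.02, 0.01, -0.01]]]
total in final axes [ 0.17 -0.08  2.69] turn [ 0.06  0.03 -0.03]
```

```bash
python3 -m handwheel '[[[0.06,-0.03,0.85],[0.03,0.02,0]],[[0.06,-0.03,0.85],[0.03,0.01,0]],[[0.04,-0.02,0.8],[0,0,0]],[[0,0,0],[0,0,0]]]'; python3 plan.py .4545 -.246 .032 -23.1
```

```text
t: 4.45
ee_pos: [0.4533, -0.2464, 0.0316]
eef_rot: [0.836, 0.549, -0.0, -0.002]
contact_force: [-1.2, -0.6, -0.3]
finger_gap: 0.0856
t4.45 pos [ 0.4533 -0.2464  0.0316] ydeg -23.5 tilt 0.18 F [-1.2 -0.6 -0.3] gap 0.0856 base [-0.354   0.1397]
1
flat [[[0.03, 0.04, -0.01], [-0.02, -0.01, -0.04]]]
total in final axes [ 0.03  0.04 -0.01] turn [-0.02 -0.01 -0.04]
```

Good. Closing the gripper on the medium pot.

```bash
python3 -m handwheel '[[[0,0,0],[0,0,0]],[[0,0,0],[0,0,0]],[[0,0,0],[0,0,0]],[[0,0,0],[0,0,0]],[[0,0,0],[0,0,0]],[[0,0,0],[0,0,0]]]' 0 40; python3 -m handwheel '[[[0,0,-0.5],[0,0,0]],[[0,0,-1],[0,0,0]],[[0,0,-1],[0,0,0]],[[0,0,-1],[0,0,0]],[[0,0,0],[0,0,0]]]'; python3 plan.py .5495 .1027 .13 7.3;  python3 - <<'E'
from h import *
for n in ("side",): cv2.imwrite(f"pics/{n}2.png",grab_frame(n)[:,:,::-1])
a=cv2.imread("pics/side2.png")[130:340,150:400];cv2.imwrite("pics/c2.png",cv2.resize(a,None,fx=2.4,fy=2.4))
E
```

```text
t: 5.2
ee_pos: [0.4546, -0.2474, 0.0335]
eef_rot: [0.836, 0.549, 0.0, 0.0]
contact_force: [0.3, 0.2, -0.9]
finger_gap: 0.0496
t: 5.82
ee_pos: [0.4548, -0.2476, 0.1264]
eef_rot: [0.836, 0.549, 0.0, 0.001]
contact_force: [0.1, 0.2, -1.7]
finger_gap: 0.0493
t5.83 pos [ 0.4548 -0.2476  0.1264] ydeg -23.5 tilt 0.09 F [ 0.1  0.2 -1.7] gap 0.0493 base [-0.3554  0.1384]
15
flat [[[0.96, -0.14, -0.01], [0.0, 0.0, -0.21]], [[0.96, -0.11, -0.01], [0.0, 0.0, -0.21]], [[0.96, -0.07, -0.01], [0.0, 0.0, -0.21]], [[0.97, -0.04, -0.01], [0.0, 0.0, -0.21]], [[0.97, -0.0, -0.01], [0.0, 0.0, -0.21]], [[0.97, 0.03, -0.01], [0.0, 0.0, -0.21]], [[0.97, 0.07, -0.01], [0.0, 0.0, -0.21]], [[0.96, 0.1, -0.01], [0.0, 0.0, -0.21]], [[0.96, 0.14, -0.01], [0.0, 0.0, -0.21]], [[0.95, 0.17, -0.01], [0.0, 0.0, -0.21]], [[0.95, 0.2, -0.01], [0.0, 0.0, -0.21]], [[0.94, 0.24, -0.01], [0.0, 0.0, -0.21]], [[0.93, 0.27, -0.01], [0.0, 0.0, -0.21]], [[0.92, 0.3, -0.01], [0.0, 0.0, -0.21]], [[0.91, 0.34, -0.01], [0.0, 0.0, -0.21]]]
total in final axes [13.42  5.54 -0.14] turn [ 0.01  0.   -3.08]
```

View pics/c2.png

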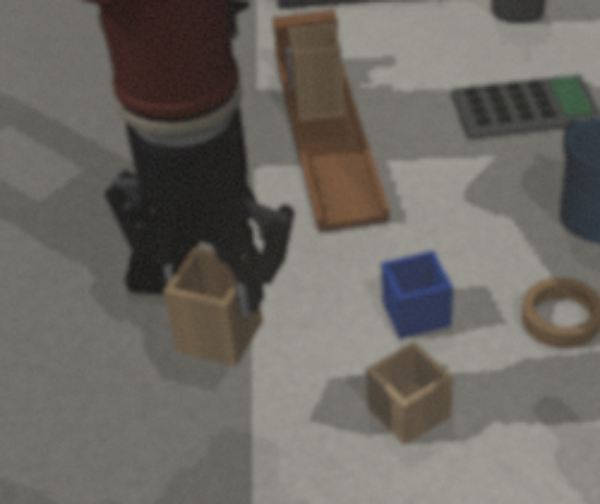

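The medium pot is lifted and held upright, at about (215,310) in the crop. Carrying it to the channel.

```bash
python3 -m handwheel '[[[0.95,-0.14,0],[0,0,-0.25]],[[0.95,-0.1,0],[0,0,-0.25]],[[0.95,-0.07,0],[0,0,-0.25]],[[0.95,0,0],[0,0,-0.25]],[[0.95,0,0],[0,0,-0.25]],[[0.95,0.05,0],[0,0,-0.25]],[[0.95,0.1,0],[0,0,-0.25]],[[0.95,0.15,0],[0,0,-0.25]],[[0.9,0.2,0],[0,0,-0.25]],[[0.9,0.2,0],[0,0,-0.25]],[[0.8,0.2,0],[0,0,-0.25]],[[0,0,0],[0,0,0]]]'
python3 - <<'E'
from plan import *
p=b2w(-.03,0); go([*p,.1],7.3)
E
```

```text
t: 7.38
ee_pos: [0.5071, 0.0141, 0.1079]
eef_rot: [0.677, 0.736, -0.005, -0.013]
contact_force: [-0.4, 0.1, -1.1]
finger_gap: 0.0494
t7.38 pos [0.5071 0.0141 0.1079] ydeg 4.9 tilt 1.61 F [-0.4  0.1 -1.1] gap 0.0494 base [-0.1025  0.0533]
4
flat [[[0.75, 0.5, 0.08], [-0.04, -0.02, -0.06]], [[0.74, 0.51, 0.08], [-0.04, -0.02, -0.06]], [[0.74, 0.52, 0.08], [-0.04, -0.02, -0.06]], [[0.73, 0.53, 0.08], [-0.04, -0.02, -0.06]]]
total in final axes [2.9  2.13 0.32] turn [-0.15 -0.07 -0.25]
```

```bash
python3 -m handwheel '[[[0.73,0.5,0],[-0.05,-0.02,-0.07]],[[0.73,0.5,0],[-0.05,-0.02,-0.06]],[[0.7,0.5,0],[-0.03,-0.02,-0.06]],[[0.7,0.5,0],[-0.02,-0.01,-0.04]],[[0,0,0],[0,0,0]]]'
python3 - <<'E'
from plan import *
p=b2w(-.03,0); go([*p,.075],7.3)
E
```

```text
t: 8.0
ee_pos: [0.5487, 0.0905, 0.1036]
eef_rot: [0.663, 0.749, -0.002, -0.001]
contact_force: [-0.8, 0.3, -1.2]
finger_gap: 0.0491
t8.00 pos [0.5487 0.0905 0.1036] ydeg 7.0 tilt 0.29 F [-0.8  0.3 -1.2] gap 0.0491 base [-0.0319  0.0023]
2
flat [[[0.04, 0.05, 0.57], [-0.01, 0.0, -0.02]], [[0.04, 0.05, 0.57], [-0.01, 0.0, -0.02]]]
total in final axes [0.08 0.09 1.14] turn [-0.03  0.01 -0.03]
```

```bash
python3 -m handwheel '[[[0,0.05,0.6],[0,0,-0.02]],[[0,0.04,0.6],[0,0,0]],[[0,0,0],[0,0,0]]]'
python3 - <<'E'
from plan import *
from fit import *
p=b2w(-.03,0); go([*p,.048],7.3)
for n in ("side","top"): cv2.imwrite(f"pics/{n}3.png",grab_frame(n)[:,:,::-1])
for n in ("side","top"):
    for l in ("medium_pot",):
        for d in regions_of(n,l)[:3]:
            m=d["region"].astype(float); print(n,l,round(d["p"],2),np.round(d["point"]),m.sum())
a=cv2.imread("pics/side3.png")[110:250,220:370];b=cv2.imread("pics/top3.png")[190:340,100:290]
cv2.imwrite("pics/c3.png",np.hstack([cv2.resize(a,(400,400)),cv2.resize(b,(400,400))]))
E
```

```text
t: 8.38
ee_pos: [0.5497, 0.0898, 0.0702]
eef_rot: [0.662, 0.75, -0.003, -0.002]
contact_force: [-0.7, -0.6, -1.2]
finger_gap: 0.0493
t8.38 pos [0.5497 0.0898 0.0702] ydeg 7.2 tilt 0.45 F [-0.7 -0.6 -1.2] gap 0.0493 base [-0.0327  0.0015]
1
flat [[[0.11, 0.06, 0.89], [-0.04, 0.01, -0.01]]]
total in final axes [0.11 0.06 0.89] turn [-0.04  0.01 -0.01]
side medium_pot 0.68 [286. 173.] 691.0
top medium_pot 0.62 [213. 262.] 380.0
```

View pics/c3.png

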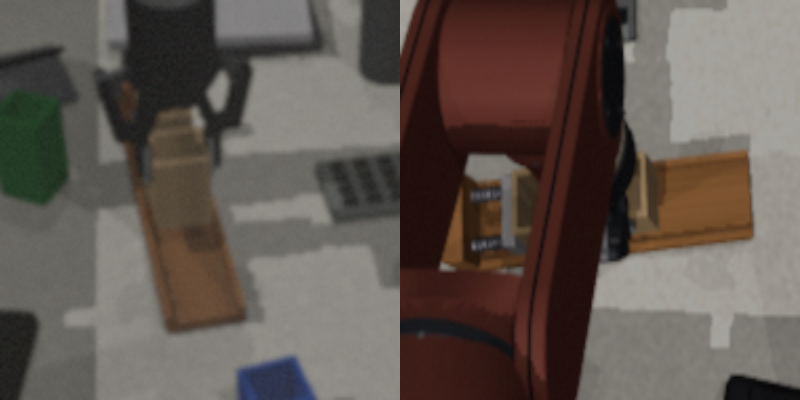

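The left half shows the medium pot centred over the channel behind the tall one. In the right half its back end is visible at (645,195), between the rails. Lowering.

```bash
python3 -m handwheel '[[[0.05,0.06,0.6],[-0.04,0.01,0]],[[0,0,0.2],[0,0,0]],[[0,0,0],[0,0,0]]]'; python3 -c "
from plan import *
st()"
```

```text
t: 8.95
ee_pos: [0.5536, 0.0915, 0.0522]
eef_rot: [0.662, 0.75, 0.002, 0.002]
contact_force: [0.9, -0.7, 0.1]
finger_gap: 0.0492
t8.95 pos [0.5536 0.0915 0.0522] ydeg 7.2 tilt 0.34 F [ 0.9 -0.7  0.1] gap 0.0492 base [-0.0316 -0.0026]
```

```bash
python3 -m handwheel '[[[0,-0.08,0.2],[0,0,0]],[[0,0,0.1],[0,0,0]],[[0,0,0],[0,0,0]]]'; python3 -c "
from plan import *
st()"
```

```text
t: 9.32
ee_pos: [0.5518, 0.0913, 0.0446]
eef_rot: [0.661, 0.75, 0.002, 0.002]
contact_force: [0.2, -0.8, 0.2]
finger_gap: 0.05
t9.32 pos [0.5518 0.0913 0.0446] ydeg 7.2 tilt 0.36 F [ 0.2 -0.8  0.2] gap 0.0500 base [-0.0316 -0.0008]
```

```bash
python3 -m handwheel '[[[0,0,0],[0,0,0]],[[0,0,0],[0,0,0]],[[0,0,0],[0,0,0]],[[0,0,0],[0,0,0]]]' 100; python3 -m handwheel '[[[0,0,-0.8],[0,0,0]],[[0,0,-1],[0,0,0]],[[0,0,-1],[0,0,0]],[[0,0,-1],[0,0,0]],[[0,0,-0.5],[0,0,0]]]'
python3 - <<'E'
from plan import *
go([.600,-.260,.13],33)
E
```

```text
t: 9.82
ee_pos: [0.5527, 0.0913, 0.0453]
eef_rot: [0.661, 0.75, 0.003, 0.003]
contact_force: [-0.4, 0.8, 0.3]
finger_gap: 0.0854
t: 10.45
ee_pos: [0.5504, 0.0912, 0.1542]
eef_rot: [0.662, 0.75, 0.002, 0.001]
contact_force: [-0.6, -0.3, -0.3]
finger_gap: 0.0852
t10.45 pos [0.5504 0.0912 0.1542] ydeg 7.2 tilt 0.26 F [-0.6 -0.3 -0.3] gap 0.0852 base [-0.0315  0.0006]
15
flat [[[-0.95, 0.01, 0.06], [0.0, 0.0, -0.17]], [[-0.95, -0.01, 0.06], [0.0, 0.0, -0.17]], [[-0.94, -0.04, 0.06], [0.0, 0.0, -0.17]], [[-0.94, -0.07, 0.06], [0.0, 0.0, -0.17]], [[-0.94, -0.1, 0.06], [0.0, 0.0, -0.17]], [[-0.94, -0.13, 0.06], [0.0, 0.0, -0.17]], [[-0.93, -0.16, 0.06], [0.0, 0.0, -0.17]], [[-0.93, -0.18, 0.06], [0.0, 0.0, -0.17]], [[-0.92, -0.21, 0.06], [0.0, 0.0, -0.17]], [[-0.92, -0.24, 0.06], [0.0, 0.0, -0.17]], [[-0.91, -0.27, 0.06], [0.0, 0.0, -0.17]], [[-0.9, -0.29, 0.06], [0.0, 0.0, -0.17]], [[-0.89, -0.32, 0.06], [0.0, 0.0, -0.17]], [[-0.88, -0.35, 0.06], [0.0, 0.0, -0.17]], [[-0.87, -0.37, 0.06], [0.0, 0.0, -0.17]]]
total in final axes [-12.86  -5.99   0.97] turn [ 0.03  0.01 -2.58]
```

```bash
python3 -m handwheel '[[[-0.95,0,0],[0,0,-0.2]],[[-0.95,0,0],[0,0,-0.2]],[[-0.95,-0.05,0],[0,0,-0.2]],[[-0.95,-0.1,0],[0,0,-0.2]],[[-0.95,-0.1,0],[0,0,-0.2]],[[-0.95,-0.15,0],[0,0,-0.2]],[[-0.95,-0.15,0],[0,0,-0.2]],[[-0.95,-0.2,0],[0,0,-0.2]],[[-0.9,-0.2,0],[0,0,-0.2]],[[-0.9,-0.25,0],[0,0,-0.2]],[[-0.9,-0.3,0],[0,0,-0.2]],[[-0.8,-0.3,0],[0,0,-0.1]]]'
python3 - <<'E'
from plan import *
go([.600,-.260,.13],33)
E
```

```text
t: 11.95
ee_pos: [0.5942, -0.1941, 0.1483]
eef_rot: [0.492, 0.871, 0.001, -0.002]
contact_force: [-0.4, 0.9, 0.3]
finger_gap: 0.0852
t11.95 pos [ 0.5942 -0.1941  0.1483] ydeg 31.1 tilt 0.27 F [-0.4  0.9  0.3] gap 0.0852 base [-0.3201 -0.0066]
3
flat [[[-0.79, -0.39, 0.24], [-0.0, -0.01, -0.06]], [[-0.79, -0.4, 0.24], [-0.0, -0.01, -0.06]], [[-0.78, -0.4, 0.24], [-0.0, -0.01, -0.06]]]
total in final axes [-2.34 -1.24  0.73] turn [-0.   -0.03 -0.19]
```

```bash
python3 -m handwheel '[[[-0.75,-0.4,0.2],[0,-0.01,-0.06]],[[-0.75,-0.4,0.2],[0,-0.01,-0.05]],[[-0.7,-0.35,0.2],[0,-0.01,-0.05]],[[0,0,0],[0,0,0]]]'
python3 - <<'E'
from plan import *
go([.600,-.260,.08],33)
for n in ("side","top"): cv2.imwrite(f"pics/{n}4.png",grab_frame(n)[:,:,::-1])
a=cv2.imread("pics/side4.png")[110:340,200:430];b=cv2.imread("pics/top4.png")[190:340,100:290]
cv2.imwrite("pics/c4.png",np.hstack([cv2.resize(a,(400,400)),cv2.resize(b,(400,400))]))
E
```

```text
t: 12.45
ee_pos: [0.5975, -0.2591, 0.1298]
eef_rot: [0.48, 0.877, -0.0, -0.002]
contact_force: [-0.4, -0.4, -0.3]
finger_gap: 0.0851
t12.45 pos [ 0.5975 -0.2591  0.1298] ydeg 32.7 tilt 0.18 F [-0.4 -0.4 -0.3] gap 0.0851 base [-0.385  -0.0017]
3
flat [[[-0.03, 0.02, 0.66], [-0.0, -0.0, -0.01]], [[-0.03, 0.02, 0.66], [-0.0, -0.0, -0.01]], [[-0.03, 0.02, 0.66], [-0.0, -0.0, -0.01]]]
total in final axes [-0.08  0.06  1.99] turn [-0.01 -0.01 -0.03]
```

View pics/c4.png

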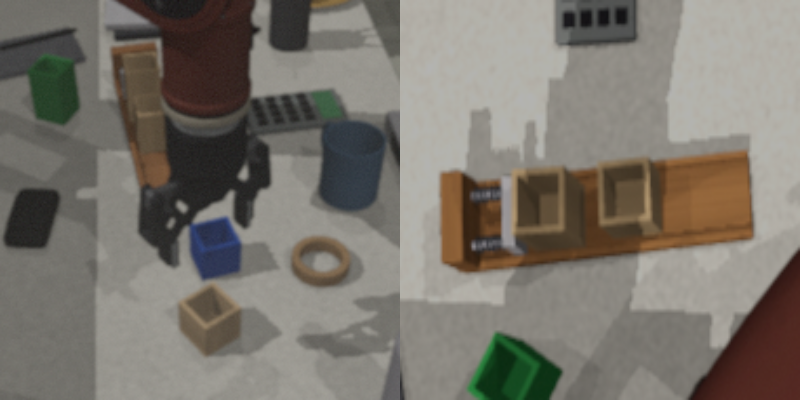

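Right half: the medium pot stands upright in the channel at (628,195), behind the tall one at (545,205) with a small gap. Left half: the fingers are over the short pot, clear of the blue one. Descending.

```bash
python3 -m handwheel '[[[-0.03,0.02,0.75],[0,0,0]],[[-0.03,0.02,0.75],[0,0,0]],[[-0.02,0,0.75],[0,0,0]],[[0,0,0.7],[0,0,0]],[[0,0,0],[0,0,0]]]'
python3 - <<'E'
from plan import *
go([.600,-.260,.022],33)
E
```

```text
t: 13.18
ee_pos: [0.5987, -0.2556, 0.0497]
eef_rot: [0.478, 0.878, 0.0, -0.003]
contact_force: [-0.8, 0.3, 0.1]
finger_gap: 0.0856
t13.18 pos [ 0.5987 -0.2556  0.0497] ydeg 32.9 tilt 0.36 F [-0.8  0.3  0.1] gap 0.0856 base [-0.3816 -0.0033]
2
flat [[[-0.09, -0.03, 0.55], [-0.01, -0.02, -0.01]], [[-0.09, -0.03, 0.55], [-0.01, -0.02, -0.01]]]
total in final axes [-0.18 -0.05  1.11] turn [-0.01 -0.03 -0.01]
```

```bash
python3 -m handwheel '[[[-0.08,-0.02,0.55],[-0.01,-0.02,0]],[[-0.08,-0.02,0.55],[0,-0.01,0]],[[0,0,0],[0,0,0]]]'; python3 plan.py .6 -.26 .022 33
```

```text
t: 13.55
ee_pos: [0.6006, -0.2602, 0.021]
eef_rot: [0.478, 0.878, -0.0, 0.0]
contact_force: [0.4, -1.1, -0.7]
finger_gap: 0.0857
t13.55 pos [ 0.6006 -0.2602  0.021 ] ydeg 32.9 tilt 0.06 F [ 0.4 -1.1 -0.7] gap 0.0857 base [-0.3864 -0.0046]
1
flat [[[0.02, -0.02, -0.04], [0.0, 0.01, -0.01]]]
total in final axes [ 0.02 -0.02 -0.04] turn [ 0.    0.01 -0.01]
```

```bash
python3 -m handwheel '[[[0,0,0],[0,0,0]],[[0,0,0],[0,0,0]],[[0,0,0],[0,0,0]],[[0,0,0],[0,0,0]],[[0,0,0],[0,0,0]],[[0,0,0],[0,0,0]]]' 0 40; python3 -m handwheel '[[[0,0,-0.5],[0,0,0]],[[0,0,-1],[0,0,0]],[[0,0,-1],[0,0,0]],[[0,0,-1],[0,0,0]],[[0,0,0],[0,0,0]]]'
python3 - <<'E'
from plan import *
p=b2w(-.10,0); go([*p,.11],7.3)
cv2.imwrite("pics/side5.png",grab_frame("side")[:,:,::-1])
a=cv2.imread("pics/side5.png")[110:340,200:430];cv2.imwrite("pics/c5.png",cv2.resize(a,(500,500)))
E
```

```text
t: 14.3
ee_pos: [0.6015, -0.2607, 0.0225]
eef_rot: [0.478, 0.878, -0.0, 0.002]
contact_force: [0.6, 0.1, -1.0]
finger_gap: 0.0491
t: 14.92
ee_pos: [0.6017, -0.2607, 0.1155]
eef_rot: [0.478, 0.878, -0.0, 0.002]
contact_force: [0.3, -0.8, -0.7]
finger_gap: 0.0494
t14.93 pos [ 0.6017 -0.2607  0.1155] ydeg 32.9 tilt 0.28 F [ 0.3 -0.8 -0.7] gap 0.0494 base [-0.3871 -0.0057]
12
flat [[[0.87, 0.4, 0.02], [0.0, 0.0, 0.21]], [[0.89, 0.36, 0.02], [0.0, 0.0, 0.21]], [[0.9, 0.33, 0.02], [0.0, 0.0, 0.21]], [[0.91, 0.3, 0.02], [0.0, 0.0, 0.21]], [[0.92, 0.26, 0.02], [0.0, 0.0, 0.21]], [[0.93, 0.23, 0.02], [0.0, 0.0, 0.21]], [[0.94, 0.19, 0.02], [0.0, 0.0, 0.21]], [[0.94, 0.16, 0.02], [0.0, 0.0, 0.21]], [[0.95, 0.12, 0.02], [0.0, 0.0, 0.21]], [[0.95, 0.09, 0.02], [0.0, 0.0, 0.21]], [[0.96, 0.05, 0.02], [0.0, 0.0, 0.21]], [[0.96, 0.02, 0.02], [0.0, 0.0, 0.21]]]
total in final axes [11.48 -0.22  0.22] turn [0.02 0.02 2.56]
```

View pics/c5.png

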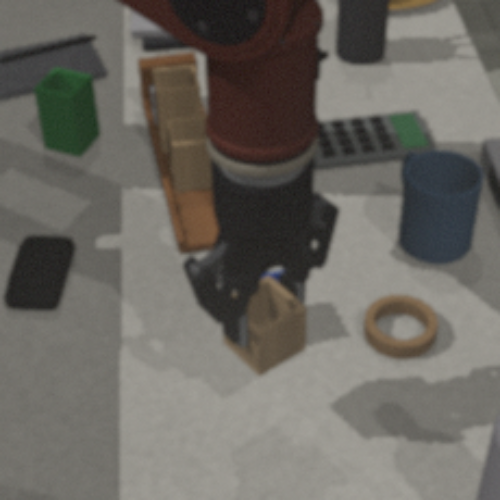

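The short pot is held upright, at about (265,330) in the crop, above and clear of the blue one. Carrying it to the channel.

```bash
python3 -m handwheel '[[[0.87,0.4,-0.05],[0,0,0.2]],[[0.9,0.36,-0.05],[0,0,0.2]],[[0.9,0.33,-0.05],[0,0,0.2]],[[0.9,0.3,-0.05],[0,0,0.2]],[[0.9,0.26,-0.05],[0,0,0.2]],[[0.9,0.23,-0.05],[0,0,0.2]],[[0.9,0.2,-0.05],[0,0,0.2]],[[0.9,0.16,-0.05],[0,0,0.2]],[[0.9,0.12,-0.05],[0,0,0.2]],[[0.8,0.1,0],[0,0,0.2]],[[0,0,0],[0,0,0]]]'
python3 - <<'E'
from plan import *
p=b2w(-.10,0); go([*p,.075],7.3)
E
```

```text
t: 16.35
ee_pos: [0.5554, -0.0214, 0.1086]
eef_rot: [0.628, 0.778, -0.005, -0.011]
contact_force: [0.6, -0.1, -0.6]
finger_gap: 0.0491
t16.35 pos [ 0.5554 -0.0214  0.1086] ydeg 12.1 tilt 1.38 F [ 0.6 -0.1 -0.6] gap 0.0491 base [-0.1438  0.0099]
2
flat [[[0.85, 0.29, 0.68], [-0.06, -0.03, 0.24]], [[0.86, 0.24, 0.67], [-0.06, -0.03, 0.24]]]
total in final axes [1.75 0.4  1.34] turn [-0.12 -0.06  0.48]
```

```bash
python3 -m handwheel '[[[0.6,0.15,0.2],[-0.05,-0.03,0.2]],[[0.6,0.12,0.2],[-0.05,-0.02,0.15]],[[0.45,0.1,0.2],[-0.02,-0.01,0.12]],[[0,0,0],[0,0,0]]]'
python3 - <<'E'
from plan import *
p=b2w(-.10,0); go([*p,.05],7.3)
E
```

```text
t: 16.85
ee_pos: [0.5551, 0.0194, 0.0897]
eef_rot: [0.66, 0.751, -0.002, -0.002]
contact_force: [0.2, 0.4, -1.3]
finger_gap: 0.0493
t16.85 pos [0.5551 0.0194 0.0897] ydeg 7.4 tilt 0.30 F [ 0.2  0.4 -1.3] gap 0.0493 base [-0.1033  0.0051]
2
flat [[[0.07, 0.11, 0.79], [-0.01, 0.0, 0.0]], [[0.07, 0.1, 0.79], [-0.01, 0.0, 0.0]]]
total in final axes [0.13 0.2  1.59] turn [-0.03  0.    0.01]
```

```bash
python3 -m handwheel '[[[0.05,0.1,0.65],[-0.02,0,0]],[[0.03,0.08,0.6],[0,0,0]],[[0,0,0.2],[0,0,0]],[[0,0,0],[0,0,0]]]'
python3 - <<'E'
from plan import *
p=b2w(-.10,0); go([*p,.036],7.3)
cv2.imwrite("pics/side6.png",grab_frame("side")[:,:,::-1])
a=cv2.imread("pics/side6.png")[110:260,220:370];cv2.imwrite("pics/c6.png",cv2.resize(a,(500,500)))
E
```

```text
t: 17.35
ee_pos: [0.5588, 0.0199, 0.0495]
eef_rot: [0.66, 0.751, -0.002, -0.001]
contact_force: [-0.1, -0.5, -1.1]
finger_gap: 0.0491
t17.35 pos [0.5588 0.0199 0.0495] ydeg 7.4 tilt 0.21 F [-0.1 -0.5 -1.1] gap 0.0491 base [-0.1033  0.0013]
1
flat [[[0.13, 0.05, 0.54], [-0.02, 0.0, 0.01]]]
total in final axes [0.13 0.05 0.54] turn [-0.02  0.    0.01]
```

View pics/c6.png

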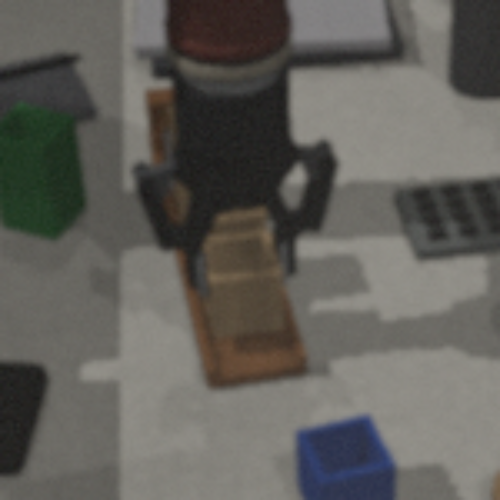

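The short pot is over the channel, centred between the rails at about (245,300) in the crop, behind the medium one. Lowering.

```bash
python3 -m handwheel '[[[0,0.03,0.35],[0,0,0]],[[0,0,0.15],[0,0,0]],[[0,0,0],[0,0,0]]]'; python3 plan.py
```

```text
t: 17.77
ee_pos: [0.5605, 0.0198, 0.0374]
eef_rot: [0.66, 0.751, -0.001, -0.0]
contact_force: [-0.5, -0.4, -1.6]
finger_gap: 0.0495
t17.77 pos [0.5605 0.0198 0.0374] ydeg 7.4 tilt 0.11 F [-0.5 -0.4 -1.6] gap 0.0495 base [-0.1035 -0.0003]
```

```bash
python3 -m handwheel '[[[0,0,0.12],[0,0,0]],[[0,0,0],[0,0,0]]]'; python3 plan.py
```

```text
t: 18.02
ee_pos: [0.5607, 0.0199, 0.0345]
eef_rot: [0.66, 0.751, -0.001, 0.0]
contact_force: [-0.5, 0.4, -0.5]
finger_gap: 0.0492
t18.02 pos [0.5607 0.0199 0.0345] ydeg 7.4 tilt 0.09 F [-0.5  0.4 -0.5] gap 0.0492 base [-0.1035 -0.0006]
```

```bash
python3 -m handwheel '[[[0,0,0],[0,0,0]],[[0,0,0],[0,0,0]],[[0,0,0],[0,0,0]]]' 80; python3 plan.py; python3 -m handwheel '[[[0,0,0],[0,0,0]],[[0,0,0],[0,0,0]],[[0,0,0],[0,0,0]],[[0,0,0],[0,0,0]]]' 0 40; python3 -m handwheel '[[[0.4,0,0],[0,0,0]],[[0.4,0,0],[0,0,0]],[[0.4,0,0],[0,0,0]],[[0,0,0],[0,0,0]]]'; python3 plan.py
```

```text
t: 18.4
ee_pos: [0.5615, 0.0198, 0.0354]
eef_rot: [0.66, 0.751, -0.0, 0.001]
contact_force: [-0.4, -0.1, -0.5]
finger_gap: 0.0686
t18.40 pos [0.5615 0.0198 0.0354] ydeg 7.4 tilt 0.10 F [-0.4 -0.1 -0.5] gap 0.0686 base [-0.1037 -0.0013]
t: 18.9
ee_pos: [0.5618, 0.0198, 0.0357]
eef_rot: [0.66, 0.751, -0.0, 0.001]
contact_force: [0.8, -0.3, -0.0]
finger_gap: 0.0495
t: 19.4
ee_pos: [0.5576, 0.0519, 0.0357]
eef_rot: [0.66, 0.751, -0.0, 0.001]
contact_force: [0.7, 1.1, 0.2]
finger_gap: 0.0494
t19.40 pos [0.5576 0.0519 0.0357] ydeg 7.4 tilt 0.13 F [0.7 1.1 0.2] gap 0.0494 base [-0.0714 -0.0016]
```

```bash
python3 -m handwheel '[[[0.25,0,0],[0,0,0]],[[0.25,0,0],[0,0,0]],[[0.25,0,0],[0,0,0]],[[0,0,0],[0,0,0]]]'
python3 - <<'E'
from plan import *
st()
for n in ("side","top"): cv2.imwrite(f"pics/{n}7.png",grab_frame(n)[:,:,::-1])
a=cv2.imread("pics/side7.png")[110:260,220:370];b=cv2.imread("pics/top7.png")[190:340,100:290]
cv2.imwrite("pics/c7.png",np.hstack([cv2.resize(a,(400,400)),cv2.resize(b,(400,400))]))
E
```

```text
t: 19.9
ee_pos: [0.5551, 0.0718, 0.0357]
eef_rot: [0.66, 0.751, -0.0, 0.001]
contact_force: [-1.1, 1.6, 0.4]
finger_gap: 0.0495
t19.90 pos [0.5551 0.0718 0.0357] ydeg 7.4 tilt 0.14 F [-1.1  1.6  0.4] gap 0.0495 base [-0.0514 -0.0016]
```

View pics/c7.png

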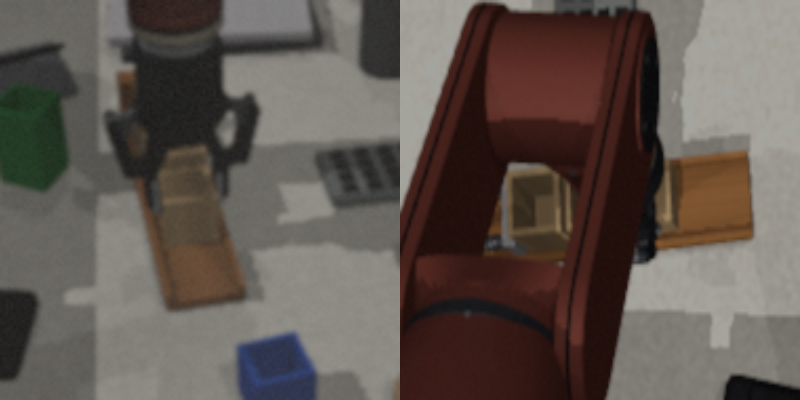

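The row is closed up, with tall at (535,205) in the right half and medium directly behind. Both views show the pots upright. The contact force is still only friction, so I'll push gently in small steps.

```bash
python3 -m handwheel '[[[0.2,0,0],[0,0,0]],[[0.15,0,0],[0,0,0]],[[0,0,0],[0,0,0]]]'; python3 plan.py;python3 -m handwheel '[[[0.2,0,0],[0,0,0]],[[0,0,0],[0,0,0]]]'; python3 plan.py
```

```text
t: 20.38
ee_pos: [0.5542, 0.0797, 0.0357]
eef_rot: [0.66, 0.751, -0.0, 0.002]
contact_force: [-0.0, -0.7, 1.0]
finger_gap: 0.0496
t20.38 pos [0.5542 0.0797 0.0357] ydeg 7.4 tilt 0.20 F [-0.  -0.7  1. ] gap 0.0496 base [-0.0434 -0.0017]
t: 20.62
ee_pos: [0.5537, 0.0838, 0.0358]
eef_rot: [0.66, 0.751, -0.001, 0.002]
contact_force: [-0.6, -1.9, -0.4]
finger_gap: 0.0495
t20.62 pos [0.5537 0.0838 0.0358] ydeg 7.4 tilt 0.30 F [-0.6 -1.9 -0.4] gap 0.0495 base [-0.0392 -0.0017]
```

```bash
python3 -m handwheel '[[[0.2,0,0],[0,0,0]],[[0,0,0],[0,0,0]]]'; python3 plan.py;python3 -m handwheel '[[[0.2,0,0],[0,0,0]],[[0,0,0],[0,0,0]]]'; python3 plan.py
```

```text
t: 20.88
ee_pos: [0.5533, 0.087, 0.0358]
eef_rot: [0.66, 0.751, -0.002, 0.003]
contact_force: [0.8, -5.2, -0.7]
finger_gap: 0.0493
t20.88 pos [0.5533 0.087  0.0358] ydeg 7.4 tilt 0.47 F [ 0.8 -5.2 -0.7] gap 0.0493 base [-0.036  -0.0018]
t: 21.12
ee_pos: [0.5531, 0.0892, 0.036]
eef_rot: [0.66, 0.751, -0.004, 0.005]
contact_force: [0.4, -6.5, 0.9]
finger_gap: 0.0493
t21.12 pos [0.5531 0.0892 0.036 ] ydeg 7.4 tilt 0.72 F [ 0.4 -6.5  0.9] gap 0.0493 base [-0.0338 -0.0018]
```

Run:
```python
from plan import *
p=b2w(-.029,-.001); go([*p,.0357],7.4)
```

```text
t21.12 pos [0.5531 0.0892 0.036 ] ydeg 7.4 tilt 0.72 F [ 0.4 -6.5  0.9] gap 0.0493 base [-0.0338 -0.0018]
1
flat [[[0.19, -0.03, 0.01], [0.01, 0.07, 0.0]]]
total in final axes [ 0.19 -0.03  0.01] turn [0.01 0.07 0.  ]
```

```bash
python3 -m handwheel '[[[0.2,0,0],[0,0.08,0]],[[0,0,0],[0,0,0]]]'; python3 plan.py;python3 -m handwheel '[[[0.15,0,0],[0,0.06,0]],[[0,0,0],[0,0,0]]]'; python3 plan.py
```

```text
t: 21.38
ee_pos: [0.5529, 0.0909, 0.0358]
eef_rot: [0.66, 0.751, -0.001, 0.002]
contact_force: [1.0, -8.4, -0.5]
finger_gap: 0.0495
t21.38 pos [0.5529 0.0909 0.0358] ydeg 7.4 tilt 0.21 F [ 1.  -8.4 -0.5] gap 0.0495 base [-0.0321 -0.0018]
t: 21.62
ee_pos: [0.5529, 0.091, 0.0357]
eef_rot: [0.66, 0.752, 0.001, -0.0]
contact_force: [0.2, -7.0, 1.1]
finger_gap: 0.0491
t21.62 pos [0.5529 0.091  0.0357] ydeg 7.5 tilt 0.10 F [ 0.2 -7.   1.1] gap 0.0491 base [-0.032  -0.0019]
```

```bash
python3 -m handwheel '[[[0.2,0,0],[0,0,0]],[[0.2,0,0],[0,0,0]]]'
cat > watch.py <<'E'
from plan import *
import sys
F=[]
for i in range(int(sys.argv[1])):
    grab_frame("side"); s=sense(); F.append(s["contact_force"]); 
    if i%4==0: print("%.2f"%s["t"],w2b(s["ee_pos"]).round(4),(s["contact_force"][:2]@[np.cos(BY),np.sin(BY)]).round(2))
F=np.array(F);print("mean Fx_base",(F[:,:2]@[np.cos(BY),np.sin(BY)]).mean().round(2),"z",F[:,2].mean().round(2)); st()
E
python3 watch.py 12
```

```text
t: 21.88
ee_pos: [0.5524, 0.0958, 0.0359]
eef_rot: [0.66, 0.752, -0.002, 0.003]
contact_force: [0.3, -15.0, 1.9]
finger_gap: 0.0497
21.93 [-0.0269 -0.0019] -13.65
22.12 [-0.0269 -0.0019] -12.94
22.32 [-0.0269 -0.0019] -12.83
mean Fx_base -12.58 z 1.27
t22.48 pos [0.5523 0.0961 0.0359] ydeg 7.5 tilt 0.34 F [  0.1 -11.8   0.8] gap 0.0494 base [-0.0269 -0.0019]
```

Run:
```python
from plan import *
from fit import *
for n in ("side","top"):
    im=grab_frame(n); cv2.imwrite(f"pics/{n}8.png",im[:,:,::-1])
for d in place_of("top","stop_face")[:2]+[]: print("stop top",d["p"],w2b(ray("top",d["point"],.037)).round(4))
for d in place_of("side","stop_face")[:2]: print("stop side",d["p"],w2b(ray("side",d["point"],.037)).round(4))
for c in ("top","side"):
  for l in ("tall_pot","medium_pot","short_pot"):
    for d in place_of(c,l)[:3]: print(c,l,round(d["p"],2),w2b(ray(c,d["point"],.012)).round(4))
a=cv2.imread("pics/side8.png")[110:240,230:360];b=cv2.imread("pics/top8.png")[220:310,110:220]
cv2.imwrite("pics/c8.png",np.hstack([cv2.resize(a,(400,400)),cv2.resize(b,(400,327)).repeat(1,0) if 0 else cv2.copyMakeBorder(cv2.resize(b,(400,327)),0,73,0,0,0)]))
# predicted stop face plate top edges if pressed d
for d in (.009,.015,.021):
  for y in (-.028,.028):
    q=[*b2w(.08+d,y),.060]; print(d,y,P("top",q).round(1),"back",P("top",[*b2w(.092+d,y),.060]).round(1))
  for y in (-.025,.025): print(' tall top front',P("top",[*b2w(.08+d,y),.097]).round(1),'rear',P("top",[*b2w(.03+d,y),.097]).round(1))
st()
```

```text
stop top 0.39 [ 0.1005 -0.0061]
top tall_pot 0.66 [0.0726 0.0058]
top tall_pot 0.5 [-0.1859 -0.2395]
top short_pot 0.91 [-0.2708 -0.0275]
top short_pot 0.66 [ 0.1084 -0.0066]
side tall_pot 0.61 [0.0789 0.0007]
side tall_pot 0.57 [0.0661 0.1296]
side tall_pot 0.41 [0.0266 0.0006]
side medium_pot 0.61 [0.0251 0.0037]
side short_pot 0.85 [-0.2763 -0.0385]
side short_pot 0.78 [-0.0264 -0.0025]
0.009 -0.028 [[148.9 256. ]] back [[143.1 256.6]]
0.009 0.028 [[149.7 282.5]] back [[143.8 283. ]]
 tall top front [[143.1 253.9]] rear [[168.  251.6]]
 tall top front [[143.8 278.3]] rear [[168.9 276. ]]
0.015 -0.028 [[146.  256.3]] back [[140.3 256.8]]
0.015 0.028 [[146.7 282.8]] back [[140.9 283.3]]
 tall top front [[140.2 254.2]] rear [[165.  251.9]]
 tall top front [[140.8 278.6]] rear [[165.9 276.3]]
0.021 -0.028 [[143.1 256.6]] back [[137.4 257.1]]
0.021 0.028 [[143.8 283. ]] back [[138.  283.6]]
 tall top front [[137.2 254.4]] rear [[162.  252.2]]
 tall top front [[137.8 278.9]] rear [[162.9 276.6]]
t22.98 pos [0.5523 0.0961 0.0359] ydeg 7.5 tilt 0.34 F [  0.9 -12.6   1.3] gap 0.0494 base [-0.0269 -0.0019]
```

View pics/c8.png

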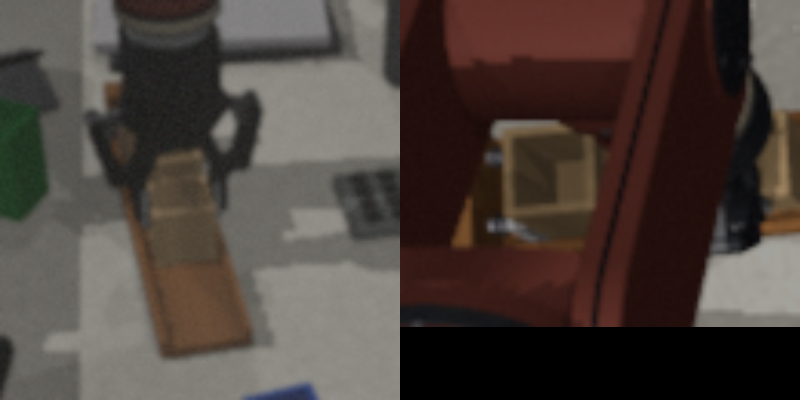

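The row is upright and square. The tall pot's front edge is at about column 139, which implies the stop is pressed roughly 17–18 mm, and the measured push is about 12.5 N. I'll ease off slightly toward the middle of the band.

```bash
python3 -m handwheel '[[[0.02,0,0],[0,0.02,0]]]';  python3 watch.py 12
```

```text
t: 23.1
ee_pos: [0.5525, 0.0945, 0.0359]
eef_rot: [0.66, 0.752, -0.002, 0.002]
contact_force: [0.6, -10.1, 0.1]
finger_gap: 0.0491
23.15 [-0.0286 -0.0019] -10.48
23.35 [-0.0286 -0.0019] -12.04
23.55 [-0.0287 -0.0019] -12.2
mean Fx_base -11.74 z 0.93
t23.70 pos [0.5525 0.0943 0.0359] ydeg 7.5 tilt 0.33 F [  0.5 -12.5   0. ] gap 0.0493 base [-0.0287 -0.0019]
```

```bash
python3 -m handwheel '[[[0.02,0,0],[0,0.02,0]]]';  python3 watch.py 24
```

```text
t: 23.82
ee_pos: [0.5527, 0.093, 0.0359]
eef_rot: [0.66, 0.752, -0.002, 0.002]
contact_force: [0.8, -9.6, 0.9]
finger_gap: 0.0491
23.88 [-0.0302 -0.0019] -10.97
24.07 [-0.0302 -0.0019] -10.61
24.27 [-0.0302 -0.0019] -10.37
24.48 [-0.0302 -0.0019] -10.92
24.68 [-0.0302 -0.0018] -10.35
24.88 [-0.0302 -0.0019] -11.15
mean Fx_base -10.84 z 0.3
t25.02 pos [0.5527 0.0928 0.0359] ydeg 7.5 tilt 0.30 F [  0.2 -10.7   0.2] gap 0.0496 base [-0.0302 -0.0019]
```

Steady at 10.8 N with the position unchanged for over a second. One last look before handing in.

Run:
```python
from h import *
for n in ("side","top"): cv2.imwrite(f"pics/{n}9.png",grab_frame(n)[:,:,::-1])
a=cv2.imread("pics/side9.png")[110:240,230:360];b=cv2.imread("pics/top9.png")
cv2.imwrite("pics/c9.png",np.hstack([cv2.resize(a,(390,390)),cv2.resize(b[220:330,110:220],(390,390))]))
```

```text
(no output)
```

View pics/c9.png

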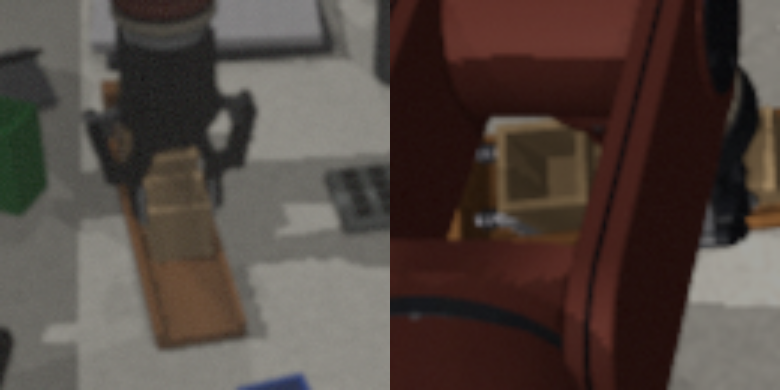

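The row steps down tall, medium, short, upright and touching. The tall pot's front edge is at about column 140.5–141, which puts the stop about 14–15 mm in. Handing in.

```bash
python3 -c "
from cell import *
print(hand_in()); print(sense()['t'])"
```

```text
the job is handed in; nothing more can be done
None
the job is handed in; nothing more can be done
```

The row is finished and the job was handed in at about 25 s of the 54 s allowed; no verdict was reported. The medium pot stands behind the tall one and the short pot behind that. I pushed the row against the stop with the short pot held in the gripper, and the arm is still pressing and gripping it.

- **Force:** the push along the channel averaged 10.8 N and stayed between 10.4 and 11.2 N for more than a second, with no movement over 0.1 mm. Floor friction takes part of that, so the force at the stop itself is only estimated, at about 9.5–11 N.
- **Stop travel:** from the pictures and the gripper position the stop is pressed in about 14–16 mm. I briefly pressed to an estimated 17–18 mm and 12.6 N on average (15 N peak), then eased back. It did not bottom out.
- **Pots:** in both views the row looks upright, square and touching. The gripper on the short pot is about 2 mm off the centre line. The arm hid much of the row from above, so the medium pot's exact angle was judged mainly from the side view.
- **Checks that disagreed:** the trained networks' positions for the half-hidden pots and the stop scattered by several millimetres, up to about 4 cm for one mislabelled pot. I relied on force, gripper position and the pictures instead. The two cameras also differed by about 2.5 mm in where they placed the base, so I averaged them.
- **Other things on the desk:** none was touched as far as I saw, but I did not measure their positions again at the end.

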